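Fill the condiment caddy at the ham-carving counter

TASK

Fill the wooden condiment caddy for the carving counter: gather the four closed jars from the black board and stand each upright in the caddy well whose liner has the colour of its lid, set down gently rather than dropped. The low steel tin with the red disc and the open, empty amber jar do not belong in it: leave them standing where they are.

Things in the scene. Friction and masses are not known exactly. Their poses are not given: they have to be found in the camera images.
- jar_yellow_mid (a point): loose closed condiment jar with a yellow lid: upright, round, 48 mm across (lid too), 80 mm tall, about 0.2 kg, mustard-coloured contents, white paper band. The point is its centre, 40 mm above its underside; z is its upright axis. It starts standing on the fixed black board (240 x 320 mm, top 12 mm above the table); things there are at least 80 mm apart, centre to centre.
- jar_red_mid (a point): loose closed condiment jar with a red lid: upright, round, 48 mm across (lid too), 80 mm tall, about 0.2 kg, dark red contents, white paper band. The point is its centre, 40 mm above its underside; z is its upright axis. It starts standing on the fixed black board (240 x 320 mm, top 12 mm above the table); things there are at least 80 mm apart, centre to centre.
- jar_green_mid (a point): loose closed condiment jar with a green lid: upright, round, 48 mm across (lid too), 80 mm tall, about 0.2 kg, olive green contents, white paper band. The point is its centre, 40 mm above its underside; z is its upright axis. It starts standing on the fixed black board (240 x 320 mm, top 12 mm above the table); things there are at least 80 mm apart, centre to centre.
- jar_blue_mid (a point): loose closed condiment jar with a blue lid: upright, round, 48 mm across (lid too), 80 mm tall, about 0.2 kg, dark purple contents, white paper band. The point is its centre, 40 mm above its underside; z is its upright axis. It starts standing on the fixed black board (240 x 320 mm, top 12 mm above the table); things there are at least 80 mm apart, centre to centre.
- pad_yellow: fixed yellow liner, 68 x 68 x 3 mm, on the floor of one well of the caddy; origin at the centre of its underside, 5 mm above the table, x and y along its sides, z up. The caddy: a fixed light wooden block 200 x 200 mm, 20 mm high, with 2 x 2 square wells of 70 mm, 95 mm centre to centre; rims 12 mm above the liners' tops. A pepper mill and a cup up to 100 mm high stand between caddy and board.
- pad_red: fixed red liner, 68 x 68 x 3 mm, on the floor of one well of the caddy; origin at the centre of its underside, 5 mm above the table, x and y along its sides, z up. The caddy: a fixed light wooden block 200 x 200 mm, 20 mm high, with 2 x 2 square wells of 70 mm, 95 mm centre to centre; rims 12 mm above the liners' tops. A pepper mill and a cup up to 100 mm high stand between caddy and board.
- pad_green: fixed green liner, 68 x 68 x 3 mm, on the floor of one well of the caddy; origin at the centre of its underside, 5 mm above the table, x and y along its sides, z up. The caddy: a fixed light wooden block 200 x 200 mm, 20 mm high, with 2 x 2 square wells of 70 mm, 95 mm centre to centre; rims 12 mm above the liners' tops. A pepper mill and a cup up to 100 mm high stand between caddy and board.
- pad_blue: fixed blue liner, 68 x 68 x 3 mm, on the floor of one well of the caddy; origin at the centre of its underside, 5 mm above the table, x and y along its sides, z up. The caddy: a fixed light wooden block 200 x 200 mm, 20 mm high, with 2 x 2 square wells of 70 mm, 95 mm centre to centre; rims 12 mm above the liners' tops. A pepper mill and a cup up to 100 mm high stand between caddy and board.
- tin_mid (a point): look-alike that stays where it is: low round steel tin, 60 mm across and 40 mm tall, a red disc on its lid within a bare steel edge; loose, on the black board. The point is its centre, 20 mm above its underside.
- empty_jar_mid (a point): look-alike that stays where it is: empty open jar of brown (amber) glass without a lid, 48 mm across and 74 mm tall; loose, on the black board. The point is its centre, 37 mm above its underside.
There are look-alikes about, which are no part of the job. There is more than one size of the part that bears jar_yellow_mid; the job needs the larger.

How it is judged:
At the end, for the whole second after the job is handed in: Each lidded jar stands upright (within 0.1 rad), at rest, on the liner of its lid's colour: its centre within 16 mm of the liner's centre seen from above, 39 to 47 mm above the liner's underside. The tin and the empty jar stand upright within 30 mm of where they began (horizontal distance between jar_yellow_mid and pad_yellow below 0.016 m and z of jar_yellow_mid in the frame of pad_yellow between 0.039 and 0.047 m and angle between each of jar_yellow_mid, jar_red_mid, jar_green_mid, jar_blue_mid, tin_mid, empty_jar_mid's own z axis and vertical below 0.1 rad and linear speed of each of jar_yellow, jar_red, jar_green, jar_blue below 0.02 m/s and horizontal distance between jar_red_mid and pad_red below 0.016 m and z of jar_red_mid in the frame of pad_red between 0.039 and 0.047 m and horizontal distance between jar_green_mid and pad_green below 0.016 m and z of jar_green_mid in the frame of pad_green between 0.039 and 0.047 m and horizontal distance between jar_blue_mid and pad_blue below 0.016 m and z of jar_blue_mid in the frame of pad_blue between 0.039 and 0.047 m and distance of each of tin_mid, empty_jar_mid from where it was at the start of the episode below 0.03 m); the robot touches nothing.
It fails at once if a jar is dropped or slammed into its well (faster than 0.6 m/s within 25 mm above its liner) ((horizontal distance between jar_yellow_mid and pad_yellow below 0.03 m and z of jar_yellow_mid in the frame of pad_yellow below 0.068 m and linear speed of jar_yellow above 0.6 m/s) or (horizontal distance between jar_red_mid and pad_red below 0.03 m and z of jar_red_mid in the frame of pad_red below 0.068 m and linear speed of jar_red above 0.6 m/s) or (horizontal distance between jar_green_mid and pad_green below 0.03 m and z of jar_green_mid in the frame of pad_green below 0.068 m and linear speed of jar_green above 0.6 m/s) or (horizontal distance between jar_blue_mid and pad_blue below 0.03 m and z of jar_blue_mid in the frame of pad_blue below 0.068 m and linear speed of jar_blue above 0.6 m/s)).
It fails at once if the steel tin is carried off, pushed more than 30 mm or knocked over (distance of tin_mid from where it was at the start of the episode above 0.03 m or angle between tin_mid's own z axis and vertical above 0.4 rad).
It fails at once if the empty amber jar is carried off, pushed more than 30 mm or knocked over (distance of empty_jar_mid from where it was at the start of the episode above 0.03 m or angle between empty_jar_mid's own z axis and vertical above 0.4 rad).
It also fails if it takes over 120 s, if anything falls off the work surface, if the arm or the gripper's body presses on something with over 40 N, if the wrist force passes 120 N, or if a joint passes its speed limit or range.

ROBOT

A 6-joint arm with a two-finger parallel gripper is mounted at the origin on the work surface. World frame = base frame: x ahead of the robot, y to its left, z up, the work surface at z = 0. Lengths are in m, angles in rad, forces in N, time in s.
With the tool pointing down it reaches from about 0.425 to 0.95 m from the base axis. Payload 3.5 kg.
Tool frame: the origin (TCP) lies at the very end of the fingers, on their centre line; the grasp point (between the pads) lies 19 mm behind it (ctrl.grip_point_offset is the distance from the TCP to the grasp point, in m); z points along the fingers, y is the line along which they close (so a half turn about z gives the same grasp; the last joint's range is limited). The gripper opens to 85 mm and grips with 20 to 120 N. Pads are 22 mm wide; open, the fingers measure 114 mm over their backs; the gripper's body (76 mm by 85 mm) begins 54 mm behind the grasp point. The pads swing forward as they close: fully open they stand 13 mm farther back than shut.
Start: joints at [0.967, 0.286, 1.577, -0, 1.279, -0.15], TCP at [0.296, 0.607, 0.231] pointing down, gripper open.
Joint ranges: [-2.77, 2.77], [-0.9, 2.22], [0.21, 2.48], [-1.53, 4.67], [0.24, 2.81], [-2.84, 2.84]. Speed limits (rad/s): [2.79, 2.79, 3.14, 3.14, 3.14, 3.14].

INTERFACE

Orientations are given as a unit quaternion [x, y, z, w].
In Python, from plant import ctrl gives the robot as it stands. The module is installed in compiled form; this text tells all that it offers.
- The arm moves only by the shell command python3 -m pendant 'ROWS' [OPENING] [FORCE]. ROWS is JSON, a list of rows, each an object of numbers: "dx", "dy", "dz": the shift along the tool's x, y, z in cm; "twist": the turn about the tool's z in degrees. A call has 1 to 10 rows; each row is the pose to reach, as a shift and turn from the pose commanded when the call began, along the tool's axes at that moment; what a row does not reach only later rows make up. A row lasts 1/8 s, in which the tool goes at most 62.5 mm and 10.7 degrees, less where a joint would pass 70% of its speed; a pose out of reach is approached as far as the arm can. A call with a gripper value outside its range is refused whole. OPENING is the opening in per cent of the stroke, from 0 (shut) to 100 (fully open), set as the call begins (- or left out, the last holds). The fingers move at their own pace and stop on an object; FORCE is the grip in N (left out, the last holds). Time passes only in rows, so rows that repeat a pose let the fingers close. It gives the time, the measured TCP pose, the force, the opening and the grip force at its end, in the units of the state.
- ctrl.get_state(): the state, without advancing time (a new reading comes with each control period).
- ctrl.read_camera(name): name is "side" or "top" or "wrist"; returns a dict with "img" (420x560x3 uint8, red, green, blue), "depth" (420x560 float32, m along the optical axis (not along the pixel's ray), 0 where there is no reading), "camera_matrix" (3x3 intrinsics, pixels), "xyz" and "rotation" of the camera in the world; the wrist camera has in their place "tool_from_camera" (4x4, takes a point from camera to tool coordinates, whose origin is the TCP and whose axes are the flange's). Camera axes: x right, y up, looking along -z (the intrinsics and any distortion apply to the point x, -y, -z); pixel columns grow to the right and rows downward; lengths in m; the calibration is good to about 2 mm. The wrist camera is an equidistant fisheye: a pixel r from the principal point sees the ray r / f radians off the axis. A picture is of the moment at which its call begins: read the wrist's pose just before it.
- ctrl.sign_off(): hands the job in; it is judged then, once.
The state is a dict: "time": time; "qpos": joint angles; "dq": joint speeds; "joint_efforts": joint torques, N m; "eef_pos": TCP position; "tcp_rot": TCP orientation; "contact_force": force on the tool from outside, world axes, zero at the start; "wrist_torque": the same for the moment, N m; "opening": opening from 0.0 (shut) to 1.0 (fully open); "finger_force": force on a finger pad.
Only numpy, scipy, OpenCV 4.12 (cv2) and the standard library are available. Lean on these libraries where they do the work, as an engineer would, in place of code of your own. Each camera call takes 0.05 s, during which the arm holds its last target. There are 200 camera calls.

## Working session

There is one attempt and no reset: what is moved stays moved. The work goes in short steps, Python scripts to look and compute and a shell command to move; the robot and the scene stay as the last step left them, time stands still between calls to the robot, and variables do not carry over. Pictures are saved under pics/ and viewed, at most 14 in all, crops included, and the job is handed in when it is done.

```bash
mkdir -p pics
cat > h.py <<'E'
import numpy as np, cv2
from plant import ctrl
from scipy.spatial.transform import Rotation as R
def grab(n):
    c=ctrl.read_camera(n); return c
def world(c,u,v,z=None):
    K=np.array(c["camera_matrix"]);Rm=np.array(c["rotation"]);
    if Rm.shape!=(3,3): Rm=R.from_quat(Rm).as_matrix()
    d=np.array([(u-K[0,2])/K[0,0],-(v-K[1,2])/K[1,1],-1.])
    w=Rm@d;p=np.array(c["xyz"])
    s=c["depth"][int(round(v)),int(round(u))] if z is None else (z-p[2])/w[2]
    return p+s*w
E
python3 - <<'E'
from h import *
for n in("top","side"):
    c=grab(n);cv2.imwrite(f"pics/{n}0.png",c["img"][:,:,::-1]);np.savez(n+"0.npz",**c);print(n,c["xyz"],c["rotation"],c["camera_matrix"], [k for k in c])
print(ctrl.get_state())
E
```

```text
top [ 0.21382285 -0.00551071  1.12173029] [-0.08088882  0.0838741   0.72977795 -0.67368114] [[437.0952875    0.         282.53662105]
 [  0.         437.0952875  210.00900537]
 [  0.           0.           1.        ]] ['img', 'depth', 'camera_matrix', 'xyz', 'rotation']
side [ 0.21333608 -0.64193601  0.72480044] [ 0.37438692 -0.06974005 -0.14640911  0.91298145] [[386.28011321   0.         283.79929733]
 [  0.         386.28011321 209.35415668]
 [  0.           0.           1.        ]] ['img', 'depth', 'camera_matrix', 'xyz', 'rotation']
{'time': 0.1, 'qpos': array([ 9.67002256e-01,  2.87100977e-01,  1.57803501e+00,  9.80342459e-06,
        1.27859088e+00, -1.50031010e-01]), 'dq': array([-0.00025417, -0.00121205, -0.00325206,  0.00023882, -0.00032258,
       -0.00096681]), 'joint_efforts': array([ 8.02229933e-04, -4.07298732e+01, -2.93697792e+01, -1.13988488e-04,
        3.45434601e-03,  2.14194188e-06]), 'eef_pos': array([0.29553667, 0.60620415, 0.23006717]), 'tcp_rot': array([ 2.24941324e-01,  9.74371727e-01, -9.90475388e-04, -3.97113594e-04]), 'contact_force': array([-0.12751018, -0.05203091,  0.17392391]), 'wrist_torque': array([ 0.05360964,  0.02523684, -0.02568567]), 'finger_force': 0.0, 'opening': 0.9986880292886995}
```

View pics/top0.png

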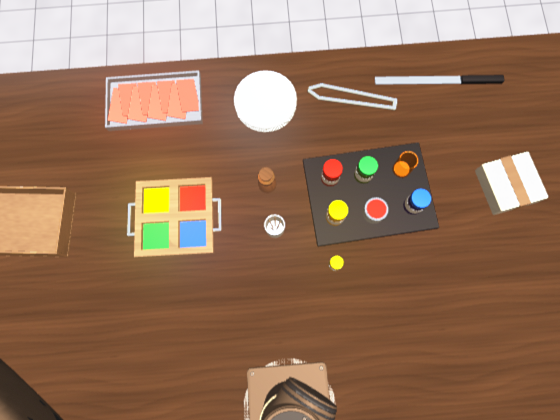

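View pics/side0.png

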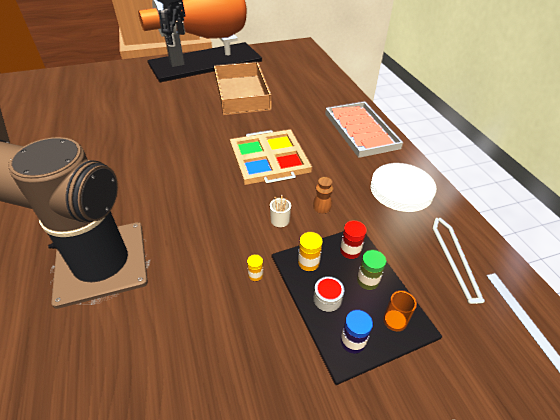

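The top view shows lids at red (333,169), green (368,166), yellow (338,210) and blue (420,199). The tin is at (376,209), the amber jar at (405,162), and a small decoy yellow jar stands off the board at (336,262). The liners are yellow (156,201), red (193,198), green (156,236) and blue (193,234). The side view agrees.

```bash
cat > m.py <<'E'
from h import *
top=np.load("top0.npz")
hsv=cv2.cvtColor(top["img"],cv2.COLOR_RGB2HSV)
def blob(u,v,r=18):
    # pixels of the seed's hue, connected to it
    h=hsv[v,u].astype(int)
    m=((abs((hsv[:,:,0].astype(int)-h[0]+90)%180-90)<8)&(hsv[:,:,1]>150)&(hsv[:,:,2]>110)).astype(np.uint8)
    n,l,s,cen=cv2.connectedComponentsWithStats(m)
    i=l[v,u];return cen[i],s[i]
for n,u,v,z in [("Jred",333,168,.092),("Jgreen",368,165,.092),("Jyel",338,209,.092),("Jblue",421,198,.092),("tin",376,209,.052),("Pyel",156,201,.008),("Pred",193,198,.008),("Pgreen",156,236,.008),("Pblue",193,234,.008)]:
    c,s=blob(u,v);w=world(top,*c,z);d=world(top,*c)
    print(n,c.round(1),s[2:],w.round(4),d.round(4),round(np.hypot(*w[:2]),3))
for n,u,v,z in [("mill",266,172,.1),("cup",275,226,.08),("amberrim",409,160,.086)]:
    print(n,world(top,u,v,z).round(3),world(top,u,v).round(3))
s=np.load("side0.npz")
for n,u,v in [("Jblue",357,322),("Jyel",311,240),("amber near rim",403,294),("Pblue",258,167),("mill",325,181),("cup",280,203)]: print(n,world(s,u,v).round(3))
d=top["img"][130:260,290:450,::-1];cv2.imwrite("pics/crop1.png",cv2.resize(d,None,fx=4.5,fy=4.5,interpolation=cv2.INTER_CUBIC))
E
python3 m.py
```

```text
Jred [332.4 168.7] [ 20  21 332] [ 0.5533 -0.151   0.092 ] [ 0.5536 -0.1511  0.0912] 0.574
Jgreen [367.7 164.1] [ 19  19 230] [ 0.5582 -0.2397  0.092 ] [ 0.5583 -0.2399  0.0915] 0.607
Jyel [337.7 209.4] [ 20  20 325] [ 0.4491 -0.153   0.092 ] [ 0.449  -0.1529  0.0928] 0.474
Jblue [420.7 197.8] [ 20  19 293] [ 0.4618 -0.3574  0.092 ] [ 0.4621 -0.3578  0.0909] 0.584
tin [376.2 208.4] [ 19  18 262] [ 0.4532 -0.2554  0.052 ] [ 0.4526 -0.2548  0.0546] 0.52
Pyel [155.7 199.7] [ 26  27 643] [0.5331 0.3104 0.008 ] [0.5338 0.3111 0.0055] 0.617
Pred [192.4 197.6] [ 26  26 648] [0.5311 0.2135 0.008 ] [0.5311 0.2135 0.008 ] 0.572
Pgreen [279.4 209.5] [   560    420 234947] [ 0.4803 -0.0129  0.008 ] [ 0.4827 -0.0129 -0.0023] 0.48
Pblue [279.3 209.5] [   560    420 234833] [ 0.4804 -0.0126  0.008 ] [ 0.4828 -0.0127 -0.0023] 0.481
mill [0.555 0.013 0.1  ] [0.557 0.013 0.095]
cup [0.423 0.002 0.08 ] [0.436 0.002 0.016]
amberrim [ 0.563 -0.345  0.086] [ 0.577 -0.359  0.044]
Jblue [ 0.459 -0.36   0.091]
Jyel [ 0.451 -0.156  0.091]
amber near rim [ 0.576 -0.329  0.079]
Pblue [0.436 0.215 0.009]
mill [0.552 0.008 0.096]
cup [0.44  0.023 0.04 ]
```

View pics/crop1.png

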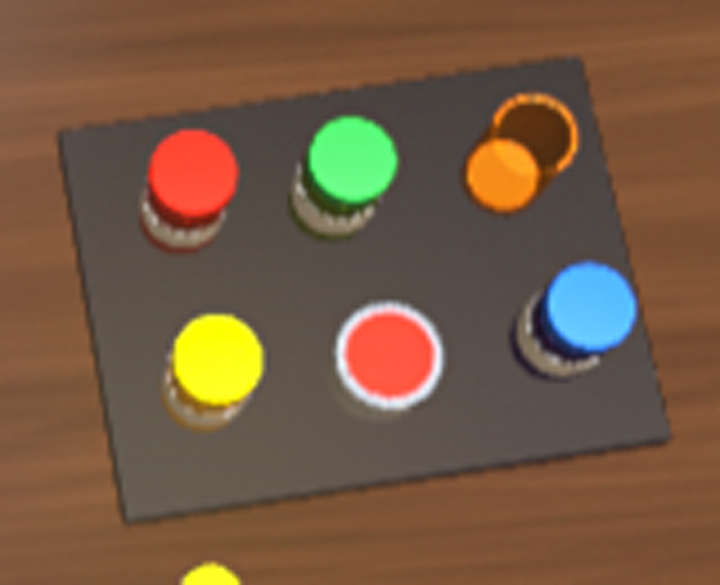

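```bash
sed -i 's/>110))/>60))/; s/>150)/>130)/' m.py; sed -i '$d' m.py
cat >> m.py <<'E'
print(top["img"][236,156],top["img"][234,193])
T=R.from_quat(ctrl.get_state()["tcp_rot"]).as_matrix();print(T.round(4))
E
sed -i 's/print(n,c.round(1)/print(n,cv2.minEnclosingCircle(PTS)[0] if 0 else "",c.round(1)/' m.py; python3 m.py | grep -v -E 'mill|cup|amber'
```

```text
Jred  [332.2 169.3] [ 20  22 359] [ 0.5518 -0.1505  0.092 ] [ 0.5522 -0.1506  0.0908] 0.572
Jgreen  [367.6 165.2] [ 20  20 301] [ 0.5552 -0.239   0.092 ] [ 0.5558 -0.2395  0.09  ] 0.604
Jyel  [337.9 209.4] [ 21  20 331] [ 0.4491 -0.1534  0.092 ] [ 0.4489 -0.1533  0.0928] 0.475
Jblue  [420.7 197.9] [ 20  19 296] [ 0.4617 -0.3573  0.092 ] [ 0.4619 -0.3577  0.0909] 0.584
tin  [376.1 208.4] [ 19  18 271] [ 0.4531 -0.2552  0.052 ] [ 0.4525 -0.2546  0.0546] 0.52
Pyel  [155.9 199.9] [ 27  27 666] [0.5326 0.3099 0.008 ] [0.5334 0.3106 0.0054] 0.616
Pred  [192.5 197.7] [ 26  27 654] [0.5309 0.2134 0.008 ] [0.5309 0.2135 0.0079] 0.572
Pgreen  [155.2 235.9] [ 25  25 589] [0.4363 0.3128 0.008 ] [0.4361 0.3124 0.0093] 0.537
Pblue  [192.1 233.8] [ 26  25 605] [0.434  0.2174 0.008 ] [0.4341 0.2175 0.0074] 0.485
Jblue [ 0.459 -0.36   0.091]
Jyel [ 0.451 -0.156  0.091]
Pblue [0.436 0.215 0.009]
[108 246 118] [109 181 253]
[[-8.988e-01  4.384e-01 -1.200e-03]
 [ 4.384e-01  8.988e-01 -1.800e-03]
 [ 3.000e-04 -2.100e-03 -1.000e+00]]
```

```bash
cat > w.py <<'E'
from h import *
import sys
# python3 w.py x y z : shift (tool axes, cm) from current commanded~measured pose to world points
P=dict(Jr=(.5518,-.1505),Jg=(.5555,-.2392),Jy=(.4495,-.154),Jb=(.461,-.358),Py=(.5322,.3102),Pr=(.5305,.214),Pg=(.436,.3125),Pb=(.4345,.2165))
s=ctrl.get_state();T=R.from_quat(s["tcp_rot"]).as_matrix()
f=lambda a:s["eef_pos"][:2] if a=="now" else np.array(P[a])
for a,b in [q.split(">") for q in sys.argv[1:]]:
    print(a,b,(T.T@np.append(f(b)-f(a),0)*100).round(2))
print(s["eef_pos"].round(4))
E
python3 w.py "now>Jy" "Jy>Py" "Py>Jr" "Jr>Pr" "Pr>Jg" "Jg>Pg" "Pg>Jb" "Jb>Pb"
```

```text
now Jy [-47.16 -61.58   0.11]
Jy Py [12.92 45.35 -0.09]
Py Jr [-21.96 -40.55   0.08]
Jr Pr [17.89 31.83 -0.06]
Pr Jg [-22.11 -39.64   0.08]
Jg Pg [34.92 44.35 -0.08]
Pg Jb [-31.64 -59.17   0.11]
Jb Pb [27.57 50.47 -0.1 ]
[0.2955 0.6062 0.2301]
```

```bash
python3 -m pendant '[{"dx":-5,"dy":-3.8},{"dx":-10,"dy":-7.6},{"dx":-15,"dy":-11.4},{"dx":-20,"dy":-15.2},{"dx":-25,"dy":-19},{"dx":-30,"dy":-22.8},{"dx":-36.2,"dy":-27.5},{"dx":-36.2,"dy":-27.5}]' 100 40; python3 w.py "now>Jy"
```

```text
now Jy [-47.16 -61.58   0.11]
[0.2955 0.6062 0.2301]$[0]: bad value
```

```bash
python3 -m pendant '[{"dx":-5,"dy":-3.8,"dz":0,"twist":0},{"dx":-10,"dy":-7.6,"dz":0,"twist":0},{"dx":-15,"dy":-11.4,"dz":0,"twist":0},{"dx":-20,"dy":-15.2,"dz":0,"twist":0},{"dx":-25,"dy":-19,"dz":0,"twist":0},{"dx":-30,"dy":-22.8,"dz":0,"twist":0},{"dx":-36.2,"dy":-27.5,"dz":0,"twist":0},{"dx":-36.2,"dy":-27.5,"dz":0,"twist":0}]' 100 40; python3 w.py "now>Jy"
```

```text
time: 1.1
eef_pos: [0.5016, 0.1979, 0.2309]
tcp_rot: [0.227, 0.974, -0.0, -0.0]
contact_force: [-0.4, 1.0, 0.6]
opening: 1.004
finger_force: 0.0
now Jy [-1.089e+01 -3.387e+01  2.000e-02]
[0.5016 0.1979 0.2309]
```

```bash
python3 -m pendant '[{"dx":-1.6,"dy":-5,"dz":0,"twist":0},{"dx":-3.3,"dy":-10.2,"dz":0,"twist":0},{"dx":-5,"dy":-15.6,"dz":0,"twist":0},{"dx":-6.7,"dy":-21,"dz":0,"twist":0},{"dx":-8.4,"dy":-26.2,"dz":0,"twist":0},{"dx":-10.2,"dy":-31.5,"dz":0,"twist":0},{"dx":-11,"dy":-34.1,"dz":2,"twist":0},{"dx":-11,"dy":-34.1,"dz":6,"twist":0},{"dx":-11,"dy":-34.1,"dz":6,"twist":0},{"dx":-11,"dy":-34.1,"dz":6,"twist":0}]'; python3 w.py "now>Jy"
python3 - <<'E'
from h import *
c=grab("wrist");cv2.imwrite("pics/w1.png",c["img"][:,:,::-1])
E
```

```text
time: 2.35
eef_pos: [0.4507, -0.1534, 0.1723]
tcp_rot: [0.224, 0.975, -0.0, 0.0]
contact_force: [0.2, -0.5, -0.7]
opening: 1.0
finger_force: 0.0
now Jy [ 0.08 -0.11 -0.  ]
[ 0.4507 -0.1534  0.1723]
```

View pics/w1.png

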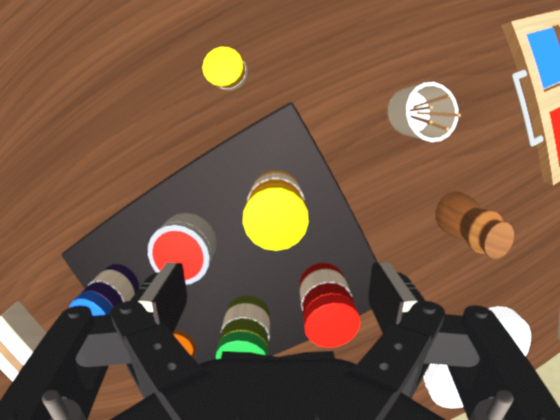

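The wrist view shows the yellow lid at (276,218), centred between the fingers, whose tips are at about columns 165 and 390. The descent is clear.

```bash
python3 -m pendant '[{"dx":0.1,"dy":-0.1,"dz":4,"twist":0},{"dx":0.1,"dy":-0.1,"dz":8,"twist":0},{"dx":0.1,"dy":-0.1,"dz":11,"twist":0},{"dx":0.1,"dy":-0.1,"dz":13.1,"twist":0},{"dx":0.1,"dy":-0.1,"dz":13.1,"twist":0},{"dx":0.1,"dy":-0.1,"dz":13.1,"twist":0}]'; python3 -m pendant '[{"dx":0,"dy":0,"dz":0,"twist":0},{"dx":0,"dy":0,"dz":0,"twist":0},{"dx":0,"dy":0,"dz":0,"twist":0},{"dx":0,"dy":0,"dz":0,"twist":0},{"dx":0,"dy":0,"dz":0,"twist":0},{"dx":0,"dy":0,"dz":0,"twist":0},{"dx":0,"dy":0,"dz":0,"twist":0},{"dx":0,"dy":0,"dz":0,"twist":0}]' 0 40;  python3 w.py "now>Jy"
```

```text
time: 3.15
eef_pos: [0.4503, -0.1549, 0.0422]
tcp_rot: [0.225, 0.974, -0.001, 0.002]
contact_force: [-0.3, -0.3, -0.6]
opening: 1.001
finger_force: 0.0
time: 4.15
eef_pos: [0.4495, -0.1547, 0.0414]
tcp_rot: [0.225, 0.974, -0.0, 0.001]
contact_force: [-0.7, 1.7, 6.8]
opening: 0.552
finger_force: 41.4
now Jy [ 0.03  0.06 -0.  ]
[ 0.4495 -0.1547  0.0414]
```

```bash
python3 -m pendant '[{"dx":0,"dy":0,"dz":-1.5,"twist":0},{"dx":0,"dy":0,"dz":-4.5,"twist":0},{"dx":0,"dy":0,"dz":-8,"twist":0},{"dx":0,"dy":0,"dz":-12,"twist":0},{"dx":0,"dy":0,"dz":-15.5,"twist":0},{"dx":0,"dy":0,"dz":-17,"twist":0},{"dx":0,"dy":0,"dz":-17,"twist":0}]'; python3 -m pendant '[{"dx":0.7,"dy":2.4,"dz":0,"twist":0},{"dx":2,"dy":7,"dz":0,"twist":0},{"dx":3.5,"dy":12.3,"dz":0,"twist":0},{"dx":5,"dy":17.6,"dz":0,"twist":0},{"dx":6.5,"dy":22.8,"dz":0,"twist":0},{"dx":8,"dy":28,"dz":0,"twist":0},{"dx":9.5,"dy":33.3,"dz":0,"twist":0},{"dx":11,"dy":38.6,"dz":0,"twist":0},{"dx":12.3,"dy":43,"dz":0,"twist":0},{"dx":12.9,"dy":45.4,"dz":0,"twist":0}]'; python3 -m pendant '[{"dx":0,"dy":0,"dz":0,"twist":0},{"dx":0,"dy":0,"dz":0,"twist":0},{"dx":0,"dy":0,"dz":0,"twist":0}]';  python3 w.py "now>Py";python3 - <<'E'
from h import *
c=grab("wrist");cv2.imwrite("pics/w2.png",c["img"][:,:,::-1])
E
```

```text
time: 5.03
eef_pos: [0.4489, -0.1545, 0.2109]
tcp_rot: [0.225, 0.974, -0.0, 0.001]
contact_force: [-0.7, -0.7, -1.3]
opening: 0.554
finger_force: 41.4
time: 6.28
eef_pos: [0.5304, 0.3121, 0.2069]
tcp_rot: [0.224, 0.975, -0.001, -0.002]
contact_force: [0.6, 0.1, -0.4]
opening: 0.551
finger_force: 41.7
time: 6.65
eef_pos: [0.5315, 0.3091, 0.2096]
tcp_rot: [0.226, 0.974, -0.0, -0.001]
contact_force: [0.3, 1.0, -0.7]
opening: 0.553
finger_force: 41.7
now Py [-0.01  0.13 -0.  ]
[0.5315 0.3091 0.2096]
```

View pics/w2.png

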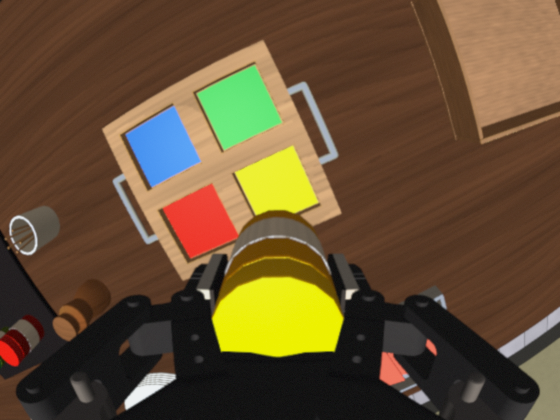

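The yellow jar is held upright in the grip at (278,290). The caddy wells are in view at blue (162,146), green (240,107), red (202,221) and yellow (277,183), directly in front of and under the jar. I'll lower slowly.

```bash
python3 -m pendant '[{"dx":0,"dy":0.1,"dz":3,"twist":0},{"dx":0,"dy":0.1,"dz":7,"twist":0},{"dx":0,"dy":0.1,"dz":10.5,"twist":0},{"dx":0,"dy":0.1,"dz":13,"twist":0},{"dx":0,"dy":0.1,"dz":14.5,"twist":0},{"dx":0,"dy":0.1,"dz":15.7,"twist":0},{"dx":0,"dy":0.1,"dz":16.5,"twist":0},{"dx":0,"dy":0.1,"dz":17,"twist":0},{"dx":0,"dy":0.1,"dz":17.2,"twist":0},{"dx":0,"dy":0.1,"dz":17.2,"twist":0}]'; python3 -m pendant '[{"dx":0,"dy":0,"dz":0.1,"twist":0},{"dx":0,"dy":0,"dz":0.2,"twist":0},{"dx":0,"dy":0,"dz":0.2,"twist":0}]';python3 w.py "now>Py"
```

```text
time: 7.95
eef_pos: [0.5325, 0.3113, 0.0386]
tcp_rot: [0.225, 0.974, 0.0, 0.0]
contact_force: [-0.1, 0.1, -0.4]
opening: 0.552
finger_force: 41.8
time: 8.32
eef_pos: [0.5326, 0.3114, 0.0375]
tcp_rot: [0.225, 0.974, 0.0, 0.0]
contact_force: [-2.2, -1.5, 5.3]
opening: 0.553
finger_force: 42.2
now Py [-0.01 -0.12 -0.  ]
[0.5326 0.3114 0.0375]
```

Contact is light, so I'll release and rise.

```bash
python3 -m pendant '[{"dx":0,"dy":0,"dz":0,"twist":0},{"dx":0,"dy":0,"dz":0,"twist":0},{"dx":0,"dy":0,"dz":0,"twist":0},{"dx":0,"dy":0,"dz":0,"twist":0},{"dx":0,"dy":0,"dz":0,"twist":0},{"dx":0,"dy":0,"dz":0,"twist":0}]' 100; python3 -m pendant '[{"dx":0,"dy":0,"dz":-2,"twist":0},{"dx":0,"dy":0,"dz":-6,"twist":0},{"dx":0,"dy":0,"dz":-11,"twist":0},{"dx":0,"dy":0,"dz":-15,"twist":0},{"dx":0,"dy":0,"dz":-17,"twist":0},{"dx":0,"dy":0,"dz":-17,"twist":0}]'; python3 w.py "now>Jr"
python3 - <<'E'
from h import *
c=grab("side");d=c["img"][90:250,190:400,::-1];cv2.imwrite("pics/s1.png",cv2.resize(d,None,fx=3,fy=3))
E
```

```text
time: 9.07
eef_pos: [0.5323, 0.3111, 0.0363]
tcp_rot: [0.225, 0.974, -0.0, 0.0]
contact_force: [0.7, -0.5, -0.2]
opening: 1.003
finger_force: 0.0
time: 9.82
eef_pos: [0.5331, 0.3115, 0.2086]
tcp_rot: [0.225, 0.974, 0.001, 0.002]
contact_force: [-0.8, -0.6, -0.2]
opening: 0.999
finger_force: 0.0
now Jr [-21.94 -40.7   -0.06]
[0.5331 0.3115 0.2086]
```

View pics/s1.png

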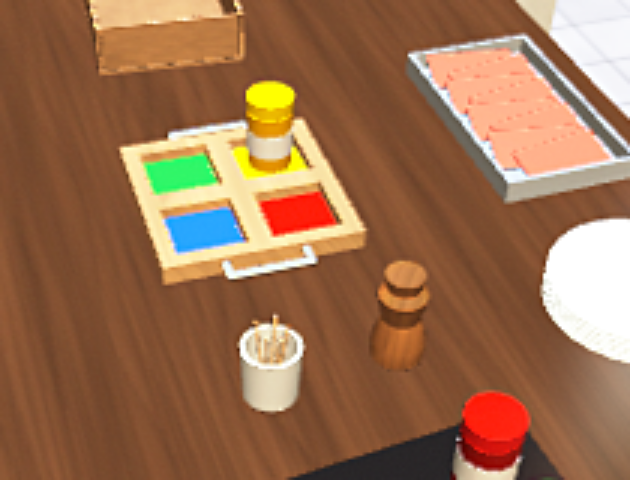

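The yellow jar stands upright, centred on its liner. On to the red jar.

```bash
python3 -m pendant '[{"dx":-1.3,"dy":-2.5,"dz":0,"twist":0},{"dx":-4,"dy":-7.5,"dz":0,"twist":0},{"dx":-6.7,"dy":-12.5,"dz":0,"twist":0},{"dx":-9.4,"dy":-17.5,"dz":0,"twist":0},{"dx":-12.1,"dy":-22.5,"dz":0,"twist":0},{"dx":-14.8,"dy":-27.5,"dz":0,"twist":0},{"dx":-17.5,"dy":-32.5,"dz":0,"twist":0},{"dx":-20.2,"dy":-37.5,"dz":0,"twist":0},{"dx":-21.9,"dy":-40.7,"dz":1,"twist":0},{"dx":-21.9,"dy":-40.7,"dz":2,"twist":0}]'; python3 -m pendant '[{"dx":0,"dy":0,"dz":2,"twist":0},{"dx":0,"dy":0,"dz":2,"twist":0},{"dx":0,"dy":0,"dz":2,"twist":0}]'; python3 w.py "now>Jr"
```

```text
time: 11.12
eef_pos: [0.5493, -0.1525, 0.1832]
tcp_rot: [0.227, 0.974, 0.0, -0.002]
contact_force: [0.4, 0.1, -1.0]
opening: 1.003
finger_force: 0.0
time: 11.5
eef_pos: [0.5507, -0.1495, 0.166]
tcp_rot: [0.224, 0.975, 0.0, -0.0]
contact_force: [-0.8, -0.3, 0.6]
opening: 0.997
finger_force: 0.0
now Jr [-0.15 -0.04 -0.  ]
[ 0.5507 -0.1495  0.166 ]
```

```bash
python3 -m pendant '[{"dx":-0.1,"dy":0,"dz":4,"twist":0},{"dx":-0.1,"dy":0,"dz":8,"twist":0},{"dx":-0.1,"dy":0,"dz":11,"twist":0},{"dx":-0.1,"dy":0,"dz":12.5,"twist":0},{"dx":-0.1,"dy":0,"dz":12.5,"twist":0},{"dx":-0.1,"dy":0,"dz":12.5,"twist":0}]'; python3 -m pendant '[{"dx":0,"dy":0,"dz":0,"twist":0},{"dx":0,"dy":0,"dz":0,"twist":0},{"dx":0,"dy":0,"dz":0,"twist":0},{"dx":0,"dy":0,"dz":0,"twist":0},{"dx":0,"dy":0,"dz":0,"twist":0},{"dx":0,"dy":0,"dz":0,"twist":0},{"dx":0,"dy":0,"dz":0,"twist":0},{"dx":0,"dy":0,"dz":0,"twist":0}]' 0 40;  python3 w.py "now>Jr" "now>Pr"
```

```text
time: 12.25
eef_pos: [0.5528, -0.1515, 0.0431]
tcp_rot: [0.225, 0.974, -0.0, 0.002]
contact_force: [-0.1, -0.0, -0.7]
opening: 1.007
finger_force: 0.0
time: 13.25
eef_pos: [0.5523, -0.1514, 0.0424]
tcp_rot: [0.225, 0.974, -0.0, 0.001]
contact_force: [-0.7, 1.4, 4.5]
opening: 0.556
finger_force: 41.7
now Jr [ 0.09  0.06 -0.  ]
now Pr [ 1.798e+01  3.189e+01 -3.000e-02]
[ 0.5523 -0.1514  0.0424]
```

```bash
python3 -m pendant '[{"dx":0,"dy":0,"dz":-1.5,"twist":0},{"dx":0,"dy":0,"dz":-4.5,"twist":0},{"dx":0,"dy":0,"dz":-8,"twist":0},{"dx":0,"dy":0,"dz":-12,"twist":0},{"dx":0,"dy":0,"dz":-15.5,"twist":0},{"dx":0,"dy":0,"dz":-17,"twist":0},{"dx":0,"dy":0,"dz":-17,"twist":0}]'; python3 -m pendant '[{"dx":1.2,"dy":2.1,"dz":0,"twist":0},{"dx":3.6,"dy":6.4,"dz":0,"twist":0},{"dx":6,"dy":10.6,"dz":0,"twist":0},{"dx":8.4,"dy":14.9,"dz":0,"twist":0},{"dx":10.8,"dy":19.2,"dz":0,"twist":0},{"dx":13.2,"dy":23.4,"dz":0,"twist":0},{"dx":15.6,"dy":27.7,"dz":0,"twist":0},{"dx":17.3,"dy":30.7,"dz":0,"twist":0},{"dx":18,"dy":31.9,"dz":0,"twist":0},{"dx":18,"dy":31.9,"dz":0,"twist":0}]'; python3 -m pendant '[{"dx":0,"dy":0,"dz":0,"twist":0},{"dx":0,"dy":0,"dz":0,"twist":0}]';  python3 w.py "now>Pr"
```

```text
time: 14.12
eef_pos: [0.5517, -0.1512, 0.2119]
tcp_rot: [0.225, 0.974, -0.0, 0.001]
contact_force: [-0.5, 0.5, -1.5]
opening: 0.553
finger_force: 41.5
time: 15.38
eef_pos: [0.5287, 0.2146, 0.2096]
tcp_rot: [0.224, 0.975, -0.001, -0.001]
contact_force: [-0.0, -0.4, -2.2]
opening: 0.557
finger_force: 41.8
time: 15.62
eef_pos: [0.5299, 0.2133, 0.2112]
tcp_rot: [0.226, 0.974, -0.0, -0.0]
contact_force: [-0.1, 0.1, -2.3]
opening: 0.553
finger_force: 41.8
now Pr [-0.03  0.09 -0.  ]
[0.5299 0.2133 0.2112]
```

```bash
python3 -m pendant '[{"dx":0,"dy":0,"dz":3,"twist":0},{"dx":0,"dy":0,"dz":7,"twist":0},{"dx":0,"dy":0,"dz":10.5,"twist":0},{"dx":0,"dy":0,"dz":13,"twist":0},{"dx":0,"dy":0,"dz":14.5,"twist":0},{"dx":0,"dy":0,"dz":15.7,"twist":0},{"dx":0,"dy":0,"dz":16.5,"twist":0},{"dx":0,"dy":0,"dz":17,"twist":0},{"dx":0,"dy":0,"dz":17.3,"twist":0},{"dx":0,"dy":0,"dz":17.3,"twist":0}]'; python3 -m pendant '[{"dx":0,"dy":0,"dz":0.1,"twist":0},{"dx":0,"dy":0,"dz":0.1,"twist":0},{"dx":0,"dy":0,"dz":0.1,"twist":0}]';python3 w.py "now>Pr"
```

```text
time: 16.88
eef_pos: [0.53, 0.2147, 0.0387]
tcp_rot: [0.225, 0.974, 0.0, 0.0]
contact_force: [0.1, -0.2, -1.7]
opening: 0.553
finger_force: 41.7
time: 17.25
eef_pos: [0.5301, 0.2147, 0.0384]
tcp_rot: [0.225, 0.974, 0.0, 0.0]
contact_force: [-2.2, 0.3, 5.3]
opening: 0.552
finger_force: 42.2
now Pr [-0.07 -0.04  0.  ]
[0.5301 0.2147 0.0384]
```

```bash
python3 -m pendant '[{"dx":0,"dy":0,"dz":0,"twist":0},{"dx":0,"dy":0,"dz":0,"twist":0},{"dx":0,"dy":0,"dz":0,"twist":0},{"dx":0,"dy":0,"dz":0,"twist":0},{"dx":0,"dy":0,"dz":0,"twist":0},{"dx":0,"dy":0,"dz":0,"twist":0}]' 100; python3 -m pendant '[{"dx":0,"dy":0,"dz":-2,"twist":0},{"dx":0,"dy":0,"dz":-6,"twist":0},{"dx":0,"dy":0,"dz":-11,"twist":0},{"dx":0,"dy":0,"dz":-15,"twist":0},{"dx":0,"dy":0,"dz":-17,"twist":0},{"dx":0,"dy":0,"dz":-17,"twist":0}]'; python3 w.py "now>Jg"
python3 -m pendant '[{"dx":-1.3,"dy":-2.4,"dz":0,"twist":0},{"dx":-4,"dy":-7.3,"dz":0,"twist":0},{"dx":-6.7,"dy":-12.2,"dz":0,"twist":0},{"dx":-9.4,"dy":-17.1,"dz":0,"twist":0},{"dx":-12.1,"dy":-22,"dz":0,"twist":0},{"dx":-14.8,"dy":-26.9,"dz":0,"twist":0},{"dx":-17.5,"dy":-31.8,"dz":0,"twist":0},{"dx":-20.2,"dy":-36.5,"dz":0,"twist":0},{"dx":-22,"dy":-39.6,"dz":1,"twist":0},{"dx":-22,"dy":-39.6,"dz":2,"twist":0}]'; python3 -m pendant '[{"dx":0,"dy":0,"dz":2,"twist":0},{"dx":0,"dy":0,"dz":2,"twist":0},{"dx":0,"dy":0,"dz":2,"twist":0}]'; python3 w.py "now>Jg"
python3 - <<'E'
from h import *
c=grab("wrist");cv2.imwrite("pics/w3.png",c["img"][:,:,::-1])
E
```

```text
time: 18.0
eef_pos: [0.5296, 0.2145, 0.0373]
tcp_rot: [0.225, 0.974, -0.0, -0.0]
contact_force: [-0.6, 0.7, -0.9]
opening: 0.996
finger_force: 0.0
time: 18.75
eef_pos: [0.5305, 0.2147, 0.2094]
tcp_rot: [0.225, 0.974, 0.001, 0.002]
contact_force: [-0.3, 0.8, -0.4]
opening: 1.001
finger_force: 0.0
now Jg [-2.215e+01 -3.970e+01 -3.000e-02]
[0.5305 0.2147 0.2094]
time: 20.0
eef_pos: [0.5524, -0.2396, 0.1842]
tcp_rot: [0.227, 0.974, 0.001, -0.002]
contact_force: [0.2, 0.6, -0.3]
opening: 0.997
finger_force: 0.0
time: 20.38
eef_pos: [0.5538, -0.2367, 0.1671]
tcp_rot: [0.224, 0.975, 0.0, -0.0]
contact_force: [-0.3, -0.4, -1.0]
opening: 0.999
finger_force: 0.0
now Jg [-0.26 -0.16 -0.  ]
[ 0.5538 -0.2367  0.1671]
```

View pics/w3.png

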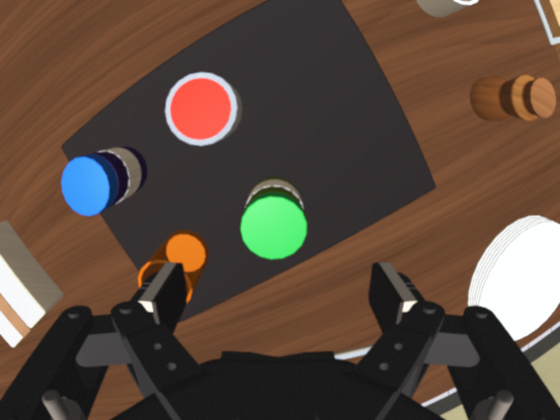

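The green lid is at (274,226), centred between the fingers. The amber jar, at (187,252), is about 110 mm from the green one and the computed finger clearance is about 30 mm, so descending is safe.

```bash
python3 -m pendant '[{"dx":-0.2,"dy":-0.1,"dz":4,"twist":0},{"dx":-0.2,"dy":-0.1,"dz":8,"twist":0},{"dx":-0.2,"dy":-0.1,"dz":11,"twist":0},{"dx":-0.2,"dy":-0.1,"dz":12.6,"twist":0},{"dx":-0.2,"dy":-0.1,"dz":12.6,"twist":0},{"dx":-0.2,"dy":-0.1,"dz":12.6,"twist":0}]'; python3 -m pendant '[{"dx":0,"dy":0,"dz":0,"twist":0},{"dx":0,"dy":0,"dz":0,"twist":0},{"dx":0,"dy":0,"dz":0,"twist":0},{"dx":0,"dy":0,"dz":0,"twist":0},{"dx":0,"dy":0,"dz":0,"twist":0},{"dx":0,"dy":0,"dz":0,"twist":0},{"dx":0,"dy":0,"dz":0,"twist":0},{"dx":0,"dy":0,"dz":0,"twist":0}]' 0 40;  python3 w.py "now>Jg" "now>Pg"
```

```text
time: 21.18
eef_pos: [0.5563, -0.2402, 0.0431]
tcp_rot: [0.225, 0.974, -0.001, 0.002]
contact_force: [0.4, 0.9, 1.2]
opening: 0.997
finger_force: 0.0
time: 22.18
eef_pos: [0.5558, -0.2401, 0.0425]
tcp_rot: [0.225, 0.974, -0.0, 0.001]
contact_force: [-0.7, -0.3, 5.3]
opening: 0.552
finger_force: 41.6
now Jg [ 0.07  0.06 -0.  ]
now Pg [35.   44.41 -0.07]
[ 0.5558 -0.2401  0.0425]
```

```bash
python3 -m pendant '[{"dx":0,"dy":0,"dz":-1.5,"twist":0},{"dx":0,"dy":0,"dz":-4.5,"twist":0},{"dx":0,"dy":0,"dz":-8,"twist":0},{"dx":0,"dy":0,"dz":-12,"twist":0},{"dx":0,"dy":0,"dz":-15.5,"twist":0},{"dx":0,"dy":0,"dz":-17,"twist":0},{"dx":0,"dy":0,"dz":-17,"twist":0}]'; python3 -m pendant '[{"dx":1.5,"dy":1.9,"dz":0,"twist":0},{"dx":4.5,"dy":5.7,"dz":0,"twist":0},{"dx":7.5,"dy":9.5,"dz":0,"twist":0},{"dx":10.5,"dy":13.3,"dz":0,"twist":0},{"dx":13.5,"dy":17.1,"dz":0,"twist":0},{"dx":16.5,"dy":20.9,"dz":0,"twist":0},{"dx":19.5,"dy":24.7,"dz":0,"twist":0},{"dx":22.5,"dy":28.6,"dz":0,"twist":0},{"dx":25.5,"dy":32.4,"dz":0,"twist":0},{"dx":28.5,"dy":36.2,"dz":0,"twist":0}]'; python3 -m pendant '[{"dx":3,"dy":3.8,"dz":0,"twist":0},{"dx":5.5,"dy":7,"dz":0,"twist":0},{"dx":6.5,"dy":8.2,"dz":0,"twist":0},{"dx":6.5,"dy":8.2,"dz":0,"twist":0},{"dx":6.5,"dy":8.2,"dz":0,"twist":0}]';  python3 w.py "now>Pg"
```

```text
time: 23.05
eef_pos: [0.5553, -0.2397, 0.212]
tcp_rot: [0.225, 0.974, -0.0, 0.001]
contact_force: [-0.1, 0.3, -2.3]
opening: 0.553
finger_force: 41.4
time: 24.3
eef_pos: [0.4549, 0.2126, 0.209]
tcp_rot: [0.225, 0.974, -0.001, -0.002]
contact_force: [0.8, 0.0, -1.0]
opening: 0.552
finger_force: 41.5
time: 24.92
eef_pos: [0.435, 0.3119, 0.2106]
tcp_rot: [0.225, 0.974, -0.001, -0.0]
contact_force: [-0.1, -0.6, -1.3]
opening: 0.553
finger_force: 41.6
now Pg [-0.06  0.1  -0.  ]
[0.435  0.3119 0.2106]
```

```bash
python3 -m pendant '[{"dx":0,"dy":0,"dz":3,"twist":0},{"dx":0,"dy":0,"dz":7,"twist":0},{"dx":0,"dy":0,"dz":10.5,"twist":0},{"dx":0,"dy":0,"dz":13,"twist":0},{"dx":0,"dy":0,"dz":14.5,"twist":0},{"dx":0,"dy":0,"dz":15.7,"twist":0},{"dx":0,"dy":0,"dz":16.5,"twist":0},{"dx":0,"dy":0,"dz":17,"twist":0},{"dx":0,"dy":0,"dz":17.3,"twist":0},{"dx":0,"dy":0,"dz":17.3,"twist":0}]'; python3 -m pendant '[{"dx":0,"dy":0,"dz":0.1,"twist":0},{"dx":0,"dy":0,"dz":0.1,"twist":0},{"dx":0,"dy":0,"dz":0.1,"twist":0}]';python3 w.py "now>Pg"
```

```text
time: 26.18
eef_pos: [0.4355, 0.3131, 0.0387]
tcp_rot: [0.225, 0.974, 0.0, 0.0]
contact_force: [0.7, -0.3, -1.3]
opening: 0.552
finger_force: 41.7
time: 26.55
eef_pos: [0.4355, 0.3132, 0.0385]
tcp_rot: [0.225, 0.974, 0.0, 0.0]
contact_force: [-1.8, -0.8, 5.4]
opening: 0.547
finger_force: 42.1
now Pg [-0.07 -0.04  0.  ]
[0.4355 0.3132 0.0385]
```

```bash
python3 -m pendant '[{"dx":0,"dy":0,"dz":0,"twist":0},{"dx":0,"dy":0,"dz":0,"twist":0},{"dx":0,"dy":0,"dz":0,"twist":0},{"dx":0,"dy":0,"dz":0,"twist":0},{"dx":0,"dy":0,"dz":0,"twist":0},{"dx":0,"dy":0,"dz":0,"twist":0}]' 100; python3 -m pendant '[{"dx":0,"dy":0,"dz":-2,"twist":0},{"dx":0,"dy":0,"dz":-6,"twist":0},{"dx":0,"dy":0,"dz":-11,"twist":0},{"dx":0,"dy":0,"dz":-15,"twist":0},{"dx":0,"dy":0,"dz":-17,"twist":0},{"dx":0,"dy":0,"dz":-17,"twist":0}]'
python3 -m pendant '[{"dx":-1.3,"dy":-2.4,"dz":0,"twist":0},{"dx":-3.9,"dy":-7.3,"dz":0,"twist":0},{"dx":-6.5,"dy":-12.2,"dz":0,"twist":0},{"dx":-9.1,"dy":-17.1,"dz":0,"twist":0},{"dx":-11.7,"dy":-22,"dz":0,"twist":0},{"dx":-14.3,"dy":-26.9,"dz":0,"twist":0},{"dx":-16.9,"dy":-31.8,"dz":0,"twist":0},{"dx":-19.5,"dy":-36.7,"dz":0,"twist":0},{"dx":-22.1,"dy":-41.5,"dz":0,"twist":0},{"dx":-24.7,"dy":-46.4,"dz":0,"twist":0}]'; python3 -m pendant '[{"dx":-2.6,"dy":-4.8,"dz":0,"twist":0},{"dx":-5.2,"dy":-9.6,"dz":0,"twist":0},{"dx":-6.9,"dy":-12.8,"dz":1,"twist":0},{"dx":-6.9,"dy":-12.8,"dz":4,"twist":0},{"dx":-6.9,"dy":-12.8,"dz":4,"twist":0},{"dx":-6.9,"dy":-12.8,"dz":4,"twist":0}]'; python3 w.py "now>Jb"
```

```text
time: 27.3
eef_pos: [0.4352, 0.3129, 0.0373]
tcp_rot: [0.225, 0.974, -0.0, 0.0]
contact_force: [-0.8, 1.1, 0.4]
opening: 1.002
finger_force: 0.0
time: 28.05
eef_pos: [0.4363, 0.3134, 0.2095]
tcp_rot: [0.225, 0.974, 0.001, 0.002]
contact_force: [0.9, -0.3, -0.8]
opening: 1.005
finger_force: 0.0
time: 29.3
eef_pos: [0.4528, -0.2138, 0.2054]
tcp_rot: [0.225, 0.974, 0.001, -0.001]
contact_force: [0.3, 0.9, -0.1]
opening: 0.996
finger_force: 0.0
time: 30.05
eef_pos: [0.4596, -0.3572, 0.1669]
tcp_rot: [0.225, 0.974, 0.0, -0.0]
contact_force: [0.3, 0.1, 0.5]
opening: 0.998
finger_force: 0.0
now Jb [-0.16 -0.01 -0.  ]
[ 0.4596 -0.3572  0.1669]
```

```bash
python3 -m pendant '[{"dx":-0.1,"dy":0,"dz":4,"twist":0},{"dx":-0.1,"dy":0,"dz":8,"twist":0},{"dx":-0.1,"dy":0,"dz":11,"twist":0},{"dx":-0.1,"dy":0,"dz":12.6,"twist":0},{"dx":-0.1,"dy":0,"dz":12.6,"twist":0},{"dx":-0.1,"dy":0,"dz":12.6,"twist":0}]'; python3 -m pendant '[{"dx":0,"dy":0,"dz":0,"twist":0},{"dx":0,"dy":0,"dz":0,"twist":0},{"dx":0,"dy":0,"dz":0,"twist":0},{"dx":0,"dy":0,"dz":0,"twist":0},{"dx":0,"dy":0,"dz":0,"twist":0},{"dx":0,"dy":0,"dz":0,"twist":0},{"dx":0,"dy":0,"dz":0,"twist":0},{"dx":0,"dy":0,"dz":0,"twist":0}]' 0 40;  python3 w.py "now>Jb" "now>Pb"
```

```text
time: 30.8
eef_pos: [0.4616, -0.3591, 0.0432]
tcp_rot: [0.225, 0.974, -0.001, 0.001]
contact_force: [0.3, -0.9, -0.3]
opening: 1.005
finger_force: 0.0
time: 31.8
eef_pos: [0.4611, -0.3588, 0.0424]
tcp_rot: [0.225, 0.974, -0.0, 0.001]
contact_force: [0.5, -0.0, 5.2]
opening: 0.555
finger_force: 41.5
now Jb [ 0.05  0.06 -0.  ]
now Pb [27.62 50.53 -0.07]
[ 0.4611 -0.3588  0.0424]
```

```bash
python3 -m pendant '[{"dx":0,"dy":0,"dz":-1.5,"twist":0},{"dx":0,"dy":0,"dz":-4.5,"twist":0},{"dx":0,"dy":0,"dz":-8,"twist":0},{"dx":0,"dy":0,"dz":-12,"twist":0},{"dx":0,"dy":0,"dz":-15.5,"twist":0},{"dx":0,"dy":0,"dz":-17,"twist":0},{"dx":0,"dy":0,"dz":-17,"twist":0}]'; python3 -m pendant '[{"dx":1.2,"dy":2.2,"dz":0,"twist":0},{"dx":3.6,"dy":6.6,"dz":0,"twist":0},{"dx":6,"dy":11,"dz":0,"twist":0},{"dx":8.4,"dy":15.4,"dz":0,"twist":0},{"dx":10.8,"dy":19.8,"dz":0,"twist":0},{"dx":13.2,"dy":24.2,"dz":0,"twist":0},{"dx":15.6,"dy":28.5,"dz":0,"twist":0},{"dx":18,"dy":32.9,"dz":0,"twist":0},{"dx":20.4,"dy":37.3,"dz":0,"twist":0},{"dx":22.8,"dy":41.7,"dz":0,"twist":0}]'; python3 -m pendant '[{"dx":2.4,"dy":4.4,"dz":0,"twist":0},{"dx":4.2,"dy":7.7,"dz":0,"twist":0},{"dx":4.8,"dy":8.8,"dz":0,"twist":0},{"dx":4.8,"dy":8.8,"dz":0,"twist":0},{"dx":4.8,"dy":8.8,"dz":0,"twist":0}]';  python3 w.py "now>Pb"
```

```text
time: 32.67
eef_pos: [0.4607, -0.3583, 0.2119]
tcp_rot: [0.225, 0.974, -0.0, 0.001]
contact_force: [0.6, -0.1, -1.3]
opening: 0.555
finger_force: 41.5
time: 33.92
eef_pos: [0.4368, 0.1181, 0.2089]
tcp_rot: [0.225, 0.974, -0.001, -0.002]
contact_force: [1.1, 1.0, -1.2]
opening: 0.552
finger_force: 41.7
time: 34.55
eef_pos: [0.4337, 0.2156, 0.2106]
tcp_rot: [0.226, 0.974, -0.001, -0.001]
contact_force: [-0.1, -0.2, -1.4]
opening: 0.553
finger_force: 41.8
now Pb [-0.03  0.11 -0.  ]
[0.4337 0.2156 0.2106]
```

```bash
python3 -m pendant '[{"dx":0,"dy":0,"dz":3,"twist":0},{"dx":0,"dy":0,"dz":7,"twist":0},{"dx":0,"dy":0,"dz":10.5,"twist":0},{"dx":0,"dy":0,"dz":13,"twist":0},{"dx":0,"dy":0,"dz":14.5,"twist":0},{"dx":0,"dy":0,"dz":15.7,"twist":0},{"dx":0,"dy":0,"dz":16.5,"twist":0},{"dx":0,"dy":0,"dz":17,"twist":0},{"dx":0,"dy":0,"dz":17.3,"twist":0},{"dx":0,"dy":0,"dz":17.3,"twist":0}]'; python3 -m pendant '[{"dx":0,"dy":0,"dz":0.1,"twist":0},{"dx":0,"dy":0,"dz":0.1,"twist":0},{"dx":0,"dy":0,"dz":0.1,"twist":0}]';python3 w.py "now>Pb"
```

```text
time: 35.8
eef_pos: [0.4342, 0.2169, 0.0387]
tcp_rot: [0.225, 0.974, 0.0, 0.0]
contact_force: [-0.1, 0.7, -1.4]
opening: 0.553
finger_force: 41.7
time: 36.17
eef_pos: [0.4343, 0.2169, 0.0384]
tcp_rot: [0.225, 0.974, 0.0, 0.0]
contact_force: [-2.4, -0.1, 5.5]
opening: 0.552
finger_force: 42.2
now Pb [-0.04 -0.03  0.  ]
[0.4343 0.2169 0.0384]
```

Release, rise and move clear for a final look.

```bash
python3 -m pendant '[{"dx":0,"dy":0,"dz":0,"twist":0},{"dx":0,"dy":0,"dz":0,"twist":0},{"dx":0,"dy":0,"dz":0,"twist":0},{"dx":0,"dy":0,"dz":0,"twist":0},{"dx":0,"dy":0,"dz":0,"twist":0},{"dx":0,"dy":0,"dz":0,"twist":0}]' 100; python3 -m pendant '[{"dx":0,"dy":0,"dz":-2,"twist":0},{"dx":0,"dy":0,"dz":-6,"twist":0},{"dx":0,"dy":0,"dz":-11,"twist":0},{"dx":0,"dy":0,"dz":-15,"twist":0},{"dx":0,"dy":0,"dz":-19,"twist":0},{"dx":0,"dy":0,"dz":-19,"twist":0}]'; python3 -m pendant '[{"dx":-2.6,"dy":-4.8,"dz":0,"twist":0},{"dx":-5.2,"dy":-9.6,"dz":0,"twist":0},{"dx":-7.8,"dy":-14.4,"dz":0,"twist":0},{"dx":-10.4,"dy":-19.2,"dz":0,"twist":0},{"dx":-12,"dy":-22,"dz":0,"twist":0},{"dx":-12,"dy":-22,"dz":0,"twist":0},{"dx":-12,"dy":-22,"dz":0,"twist":0}]'
python3 - <<'E'
from h import *
a=grab("top")["img"];b=grab("side")["img"]
x=cv2.resize(a[130:300,100:460],(720,340));y=cv2.resize(b[110:370,200:460],(260,260))
o=np.zeros((600,720,3),np.uint8);o[:340]=x;o[340:,:260]=y;o[340:,300:660]=cv2.resize(b[110:200,210:345],(360,260));cv2.imwrite("pics/fin.png",o[:,:,::-1])
E
```

```text
time: 36.92
eef_pos: [0.4339, 0.2167, 0.0373]
tcp_rot: [0.225, 0.974, -0.0, -0.0]
contact_force: [-0.1, -0.1, 0.1]
opening: 1.002
finger_force: 0.0
time: 37.67
eef_pos: [0.436, 0.2173, 0.2317]
tcp_rot: [0.225, 0.974, 0.002, 0.004]
contact_force: [-0.1, -0.6, 0.2]
opening: 0.997
finger_force: 0.0
time: 38.55
eef_pos: [0.4447, -0.033, 0.2263]
tcp_rot: [0.225, 0.974, 0.0, -0.001]
contact_force: [-0.4, 0.2, 1.1]
opening: 1.002
finger_force: 0.0
```

View pics/fin.png

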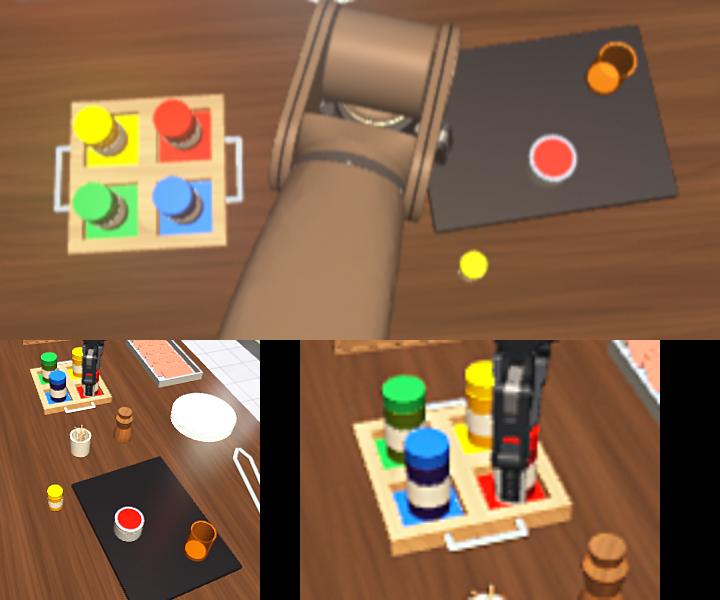

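All four jars stand upright in their matching wells (yellow, red, green and blue at about (97,127), (178,123), (97,202) and (178,200)). The tin (552,158) and the amber jar (605,75) have not moved, so I'm handing in.

```bash
python3 -c "from plant import ctrl; print(ctrl.sign_off())"
```

```text
the job is handed in; nothing more can be done
None
```

The job is handed in at about 39 s of the 120 s: all four lidded jars were set down gently and stand upright on the liners matching their lids, and the tin and the amber jar are where they began; the hand-in call returned no verdict.

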